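# Heft the boxes and fetch the full tin

## Task

Each of the three identical plywood boxes holds an identical small tin, but only one tin is full of nails: lift the boxes a little to feel which is the heavy one, setting each back where it stood. Then open only that box, lay its lid flat on the free bench, right way up, and set its tin down gently on the square plywood block with the glue patch, off to the right. Keep the other two boxes shut and leave the mug, wax tin and offcut alone.

Things in the scene. Friction and masses are not known exactly. Their poses are not given: they have to be found in the camera images.
- box_a: left one of three identical loose plywood boxes in a row, each closed by its lid: 128 (own x) x 68 (own y) x 66 mm high outside, walls 4 mm, floor 5 mm, inside 120 x 60 mm, rim at 66 mm. Grip it across the 68 mm width, below the rim. Origin: centre of the underside, z up. Any of the three may be the heavy one
- box_b: middle box, as box_a. Mid-floor in every box stands a loose tin, 53 mm diameter, 50 mm high (top 55 mm above the box origin), kept central by two 8 mm high rails across the floor at own x = +-31.5 mm. Room for fingers inside the box is on the tin's two own-x sides, 33 mm each
- box_c: right box, as box_a. Box, lid and empty tin together weigh about 0.31 kg; with the full tin about 0.76 kg (either +-15 %)
- lid_a: loose lid of box_a, 0.06 kg: plywood plate 126 (own x) x 66 x 5 mm, below it a 118 x 56 x 5 mm plug that drops into the box with 1 to 2 mm of play; on top a wooden grip bar 44 mm long (own x), 14 mm wide (own y), from 10 to 34 mm above the origin. Origin: centre of the plug's underside, 61 mm above the box origin when shut, at the bench when laid flat
- lid_b: loose lid of box_b, 0.06 kg: plywood plate 126 (own x) x 66 x 5 mm, below it a 118 x 56 x 5 mm plug that drops into the box with 1 to 2 mm of play; on top a wooden grip bar 44 mm long (own x), 14 mm wide (own y), from 10 to 34 mm above the origin. Origin: centre of the plug's underside, 61 mm above the box origin when shut, at the bench when laid flat
- lid_c: loose lid of box_c, 0.06 kg: plywood plate 126 (own x) x 66 x 5 mm, below it a 118 x 56 x 5 mm plug that drops into the box with 1 to 2 mm of play; on top a wooden grip bar 44 mm long (own x), 14 mm wide (own y), from 10 to 34 mm above the origin. Origin: centre of the plug's underside, 61 mm above the box origin when shut, at the bench when laid flat
- block: fixed square plywood block with a dried glue patch on top, lying flat on the bench to the right of the boxes: 161 (own x) x 171 (own y) x 23 mm high; origin: centre of its underside; the tin goes on its top face
- wax_tin: bystander: round blue tin with a yellow band, 57 mm diameter, 34 mm high, loose; origin at its underside
- offcut: bystander: pine offcut 45 x 65 x 30 mm high, loose; origin at its underside
- mug: bystander: green enamel mug, about 69 mm diameter and 81 mm high with a handle, loose; origin at its underside. The bench between the wax tin and the offcut (x 0.64 to 0.76, y -0.06 to 0.16) is always empty

How it is judged:
By the outcome, as a careful person would: the job done as asked, in the order asked, and still so for the second after the job is handed in, with the robot touching nothing.
It also fails if it takes over 72 s, if anything falls off the work surface, if the arm or the gripper's body presses on something with over 40 N, if the wrist force passes 120 N, or if a joint passes its speed limit or range.

## Robot

A 7-joint arm with a two-finger parallel gripper is mounted at the origin on a cart in front of the work surface, level with it; the furniture and walls round the work are solid. World frame = base frame: x ahead of the robot, y to its left, z up, the work surface at z = 0. Lengths are in mm, angles in rad, forces in N, time in s.
With the tool pointing down it reaches from about 350 to 900 mm from the base axis. Payload 7.2 kg.
Tool frame: the origin (TCP) lies midway between the tips of the shut fingers; the grasp point (between the pads) lies 19 mm behind it (robot.pinch_z is the distance from the TCP to the grasp point, in mm); z points along the fingers, y is the line along which they close (so a half turn about z gives the same grasp; the last joint's range is limited). The gripper opens to 88 mm and grips with 3 to 60 N. Pads are 20 mm wide; open, the fingers measure 115 mm over their backs; the gripper's body (75 mm by 178 mm) begins 61 mm behind the grasp point.
Start: joints at [-1.189, 0.411, -0.013, 1.596, 0.006, 1.134, -0.082], TCP at [271.75, 562.833, 222.653] pointing down, gripper open.
Joint ranges: [-2.95, 2.95], [-0.29, 1.99], [-1.47, 1.44], [0.14, 2.54], [-1.03, 4.17], [0.13, 1.85], [-2.86, 2.86]. Speed limits (rad/s): [2.39, 2.39, 3.01, 3.01, 3.14, 3.14, 3.14].

## Interface

Orientations are given as a rotation vector (axis times angle).
In Python, from workcell import robot gives the robot as it stands.
- The arm moves only by the shell command python3 -m jog 'ROWS' [FORCE]. ROWS is text: rows parted by semicolons, each of 7 numbers parted by spaces: the shift along the world's x, y, z as a fraction of full scale, then the turn, a rotation vector about the world's x, y, z as a fraction of full scale, then the opening, from 0 (shut) to 1 (fully open). In form: dx dy dz rx ry rz fingers; .... A call has 1 to 20 rows; each row is the pose to reach, as a shift and turn from the pose commanded when the call began, turning the shorter way round; what a row does not reach only later rows make up. Full scale, the value 1, is 0.08 m for a shift and 360 degrees for a turn. A row lasts 1/10 s, in which the tool goes at most 50 mm and 8.59 degrees, less where a joint would pass 70% of its speed; a pose out of reach is approached as far as the arm can. A call with a number of a shift or a turn outside -1 to 1 is refused whole. A call with a gripper value outside its range is refused whole. The fingers move at their own pace and stop on an object; FORCE is the grip in N (left out, the last holds). Time passes only in rows, so rows that repeat a pose let the fingers close. It gives the time, the measured TCP pose, the force, the opening and the grip force at its end, in the units of the state.
- robot.sense(): the state, without advancing time (a new reading comes with each control period).
- robot.grab_frame(name): name is "scene" or "top"; returns the picture (400x640x3 uint8, red, green, blue); there is no depth.
- robot.calibration(name): a dict with "camera_matrix" (3x3 intrinsics, pixels), "rvec" (rotation vector, rad) and "tvec" (3), from world to camera coordinates, as OpenCV has them. Camera axes: x right, y down, z forward; pixel columns grow to the right and rows downward; lengths in mm; the calibration is good to about 2 mm. A picture is of the moment at which its call begins. calibration takes no time and is no camera call.
- robot.sign_off(): hands the job in; it is judged then, once.
Trained networks look in the newest picture that a camera, given by its name, has taken for a name from the list of things; names that differ only in an ending like _2 or _b are one class to them, and where a whole thing is asked for, a point or a joint stands for the part that bears it (a point fixed in the world has none). Each returns a list of dicts, best first, with "score" (0 to 1); they miss things now and then, are a little off and sometimes report something else, mostly with a low value. They report only what shows in the picture. A call takes as long as a camera call.
- robot.boxes_of(name, camera): "bbox" ([centre column, centre row, width, height] as shares, 0 to 1, of the picture: columns of its width, rows of its height, round what is visible of it).
- robot.tip_of(name, camera): "location" ([column, row] as shares, 0 to 1, of the picture: columns of its width, rows of its height: a listed point, or the origin of a listed thing).
The state is a dict: "time": time; "q": joint angles; "qd": joint speeds; "joint_efforts": joint torques, N m; "position": TCP position; "orientation": TCP orientation; "wrist_force": force on the tool from outside, world axes, zero at the start; "wrist_torque": the same for the moment, N m; "gripper_width": finger opening in mm; "gripper_force": force on a finger pad.
Only numpy, scipy, OpenCV 4.12 (cv2) and the standard library are available. Lean on these libraries where they do the work, as an engineer would, in place of code of your own. Each camera call takes 0.05 s, during which the arm holds its last target. There are 200 camera calls.

## Working session

There is one attempt and no reset: what is moved stays moved. The work goes in short steps, Python scripts to look and compute and a shell command to move; the robot and the scene stay as the last step left them, time stands still between calls to the robot, and variables do not carry over. Pictures are saved under pics/ and viewed, at most 10 in all, crops included, and the job is handed in when it is done.

```bash
mkdir -p pics; cat > h.py <<'E'
import numpy as np, cv2
from workcell import robot
def ray(cam,u,v,z):
    c=robot.calibration(cam);K=np.array(c["camera_matrix"],float);R=cv2.Rodrigues(np.array(c["rvec"],float))[0];t=np.array(c["tvec"],float).ravel()
    p=cv2.undistortPoints(np.array([[[u,v]]],float),K,None)[0,0]
    o=-R.T@t;d=R.T@np.array([p[0],p[1],1]);return o+d*(z-o[2])/d[2]
def proj(cam,P):
    c=robot.calibration(cam)
    return cv2.projectPoints(np.array(P,float).reshape(-1,1,3),np.array(c["rvec"],float),np.array(c["tvec"],float),np.array(c["camera_matrix"],float),None)[0][:,0]
E
python3 - <<'E'
from h import *
for c in ("top","scene"):
    cv2.imwrite(f"pics/{c}0.png",robot.grab_frame(c)[:,:,::-1])
    for n,z in (("box_a",0),("lid_a",61),("block",0),("wax_tin",0),("offcut",0),("mug",0)):
        for d in robot.tip_of(n,c)[:4]:
            u,v=d["location"][0]*640,d["location"][1]*400
            print(c,n,round(d["score"],2),round(u),round(v),ray(c,u,v,z).round(0))
s=robot.sense();print(s["position"],s["orientation"],s["wrist_force"],s["time"],s["gripper_width"],robot.pinch_z)
E
```

```text
top box_a 0.72 257 240 [497. 241.   0.]
top box_a 0.48 362 237 [ 513. -105.    0.]
top lid_a 0.84 255 235 [506. 239.  61.]
top lid_a 0.78 309 236 [507.  68.  61.]
top lid_a 0.56 359 239 [502. -90.  61.]
top block 0.94 455 237 [ 520. -414.    0.]
top wax_tin 0.56 245 189 [670. 287.   0.]
top offcut 0.5 385 192 [ 666. -183.    0.]
top mug 0.86 200 198 [635. 437.   0.]
scene box_a 0.85 344 245 [502. -84.  -0.]
scene box_a 0.59 300 231 [497.  74.   0.]
scene box_a 0.42 305 215 [582. 104.   0.]
scene box_a 0.38 233 183 [625. 438.   0.]
scene lid_a 0.93 350 233 [ 499. -104.   61.]
scene lid_a 0.69 302 215 [511.  69.  61.]
scene lid_a 0.56 257 201 [507. 243.  61.]
scene lid_a 0.49 275 186 [607. 236.  61.]
scene block 0.63 452 280 [ 509. -424.    0.]
scene wax_tin 0.51 277 187 [679. 280.   0.]
scene wax_tin 0.31 350 231 [571. -70.   0.]
scene offcut 0.73 399 226 [ 667. -202.    0.]
scene mug 0.68 233 185 [616. 431.  -0.]
scene mug 0.3 450 277 [ 518. -418.    0.]
[271.76759136 562.81923887 222.66669413] [7.00602395e-01 3.06246986e+00 4.82144381e-05] [ 0.39335561 -0.55051131  0.80531228] 0.7 87.9116413433424 18.700000000000003
```

View pics/top0.png

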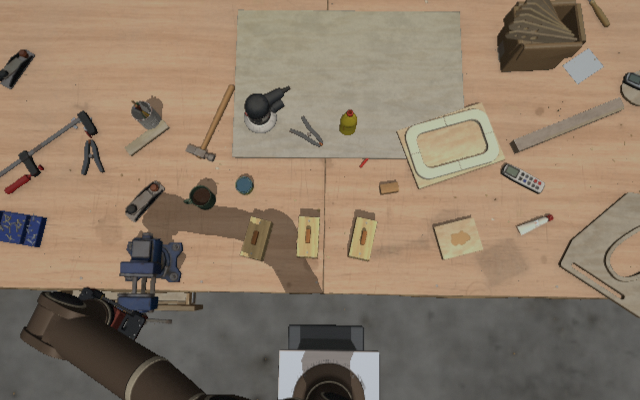

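View pics/scene0.png

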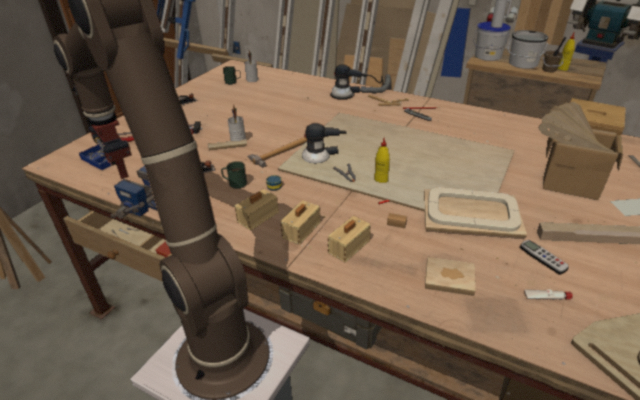

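The top view shows the three boxes at about (257,238), (308,236) and (362,238) with their long axes near world x. The block is at (458,238), the mug at (202,197), the wax tin at (245,184) and the offcut at (389,187). The networks agree with this. Next I refine the poses with an edge fit in both views.

```bash
cat > fit.py <<'E'
from h import *
from scipy.optimize import differential_evolution
def rect(L,W,z): return [(sx*L/2,sy*W/2,z) for sx,sy in ((1,1),(1,-1),(-1,-1),(-1,1))]
def segs(L,W,z):
    r=rect(L,W,z);return [(r[i],r[(i+1)%4]) for i in range(4)]
def lidsegs(z0=61): return segs(126,66,z0+10)+segs(44,14,z0+34)
def boxsegs(): return lidsegs()+segs(128,68,66)
def blocksegs(): return segs(161,171,23)
def pts(S,x,y,a):
    t=np.linspace(0,1,25)[:,None];P=np.vstack([np.array(p)*(1-t)+np.array(q)*t for p,q in S])
    c,s=np.cos(a),np.sin(a);return np.c_[x+c*P[:,0]-s*P[:,1],y+s*P[:,0]+c*P[:,1],P[:,2]]
def grads(cams=("top","scene"),imgs=None):
    G={}
    for c in cams:
        im=robot.grab_frame(c) if imgs is None else imgs[c]
        g=cv2.GaussianBlur(im,(0,0),0.8).astype(np.float32)
        m=np.sqrt(sum(cv2.Sobel(g,cv2.CV_32F,*d)**2 for d in((1,0),(0,1)))).max(2)
        G[c]=np.minimum(m,120)
    return G
def fit(G,S,x,y,a=0,r=25,ar=0.5):
    def f(p):
        return -sum(cv2.remap(G[c],proj(c,pts(S,*p)).astype(np.float32)[None],None,cv2.INTER_LINEAR).mean() for c in G)
    o=differential_evolution(f,[(x-r,x+r),(y-r,y+r),(a-ar,a+ar)],seed=1,popsize=20,maxiter=60)
    return o.x,o.fun
E
python3 - <<'E'
from fit import *
im={c:cv2.imread(f"pics/{c}0.png")[:,:,::-1].copy() for c in("top","scene")}
res=[]
for cams in (("top","scene"),("top",),("scene",)):
  G=grads(cams,im)
  for n,x,y,S in (("a",505,240,boxsegs()),("b",505,68,boxsegs()),("c",502,-95,boxsegs()),("block",515,-418,blocksegs())):
    p,f=fit(G,S,x,y);print(cams,n,p[:2].round(1),np.degrees(p[2]).round(1),round(f,1))
    if len(cams)==2: res.append((S,p))
out=[]
for c,(r0,r1,c0,c1) in (("top",(200,275,225,490)),("scene",(170,300,225,490))):
    k=3;v=cv2.resize(im[c][r0:r1,c0:c1,::-1],None,fx=k,fy=k,interpolation=cv2.INTER_CUBIC)
    for S,p in res:
        for u,w in proj(c,pts(S,*p)): cv2.circle(v,(int((u-c0+.5)*k),int((w-r0+.5)*k)),0,(0,0,255),-1)
    out.append(v[:370])
cv2.imwrite("pics/fit0.png",np.vstack(out)[:600])
E
```

```text
('top', 'scene') a [496.9 237.3] -15.2 -172.1
('top', 'scene') b [505.2  72.6] -3.1 -207.2Traceback (most recent call last):
  File "<stdin>", line 7, in <module>
  File "fit.py", line 23, in fit
    o=differential_evolution(f,[(x-r,x+r),(y-r,y+r),(a-ar,a+ar)],seed=1,popsize=20,maxiter=60)
    return fun(*args, **kwargs)
    ret = solver.solve()
    next(self)
    ~~~~^^^^^^
    energy = self.func(parameters)
    return self.f(x, *self.args)
           ~~~~~~^^^^^^^^^^^^^^^
  File "fit.py", line 22, in f
    return -sum(cv2.remap(G[c],proj(c,pts(S,*p)).astype(np.float32)[None],None,cv2.INTER_LINEAR).mean() for c in G)
            ~~~^^^^^^^^^^^^^^^^^^^^^^^^^^^^^^^^^^^^^^^^^^^^^^^^^^^^^^^^^^^^^^^^^^^^^^^^^^^^^^^^^^^^^^^^^^^^^^^^^^^^
  File "fit.py", line 22, in <genexpr>
    return -sum(cv2.remap(G[c],proj(c,pts(S,*p)).astype(np.float32)[None],None,cv2.INTER_LINEAR).mean() for c in G)
                               ~~~~^^^^^^^^^^^^^
  File "h.py", line 8, in proj
    c=robot.calibration(cam)
ValueError: time passes only in moves, steps and waits
```

Too many calibration calls; I'll cache it.

```bash
python3 - <<'E'
s=open('h.py').read()
s=s.replace("def ray","from functools import cache\n@cache\ndef calib(c): return robot.calibration(c)\ndef ray",1).replace("c=robot.calibration(cam)","c=calib(cam)")
open('h.py','w').write(s)
E
python3 - <<'E'
from fit import *
im={c:cv2.imread(f"pics/{c}0.png")[:,:,::-1].copy() for c in("top","scene")}
res=[]
for cams in (("top","scene"),("top",),("scene",)):
  G=grads(cams,im)
  for n,x,y,S in (("a",500,240,boxsegs()),("b",505,70,boxsegs()),("c",502,-95,boxsegs()),("block",515,-418,blocksegs())):
    p,f=fit(G,S,x,y);print(cams,n,p[:2].round(1),np.degrees(p[2]).round(1),round(f,1))
    if len(cams)==2: res.append((S,p))
out=[]
for c,(r0,r1,c0,c1) in (("top",(205,270,230,490)),("scene",(170,300,230,490))):
    k=3;v=cv2.resize(im[c][r0:r1,c0:c1,::-1],None,fx=k,fy=k,interpolation=cv2.INTER_CUBIC)
    for S,p in res:
        for u,w in proj(c,pts(S,*p)): cv2.circle(v,(int((u-c0+.5)*k),int((w-r0+.5)*k)),0,(0,0,255),-1)
    out.append(v)
cv2.imwrite("pics/fit0.png",np.vstack(out)[:600])
E
```

```text
('top', 'scene') a [497.2 237.4] -15.1 -172.1
('top', 'scene') b [505.2  72.7] -2.9 -207.3
('top', 'scene') c [ 503.5 -100.8] -11.5 -196.1
('top', 'scene') block [ 540.  -429.5] 13.7 -90.8
('top',) a [497.  237.3] -13.8 -94.6
('top',) b [506.9  72.8] -2.8 -110.3
('top',) c [ 504.4 -100.5] -11.0 -109.1
('top',) block [ 501.5 -431.6] 14.8 -52.8
('scene',) a [499.6 238.4] -19.7 -79.9
('scene',) b [503.4  71.5] -6.4 -99.2
('scene',) c [ 500.8 -101.9] -14.9 -89.7
('scene',) block [ 521.8 -433.7] 14.7 -48.3
```

View pics/fit0.png

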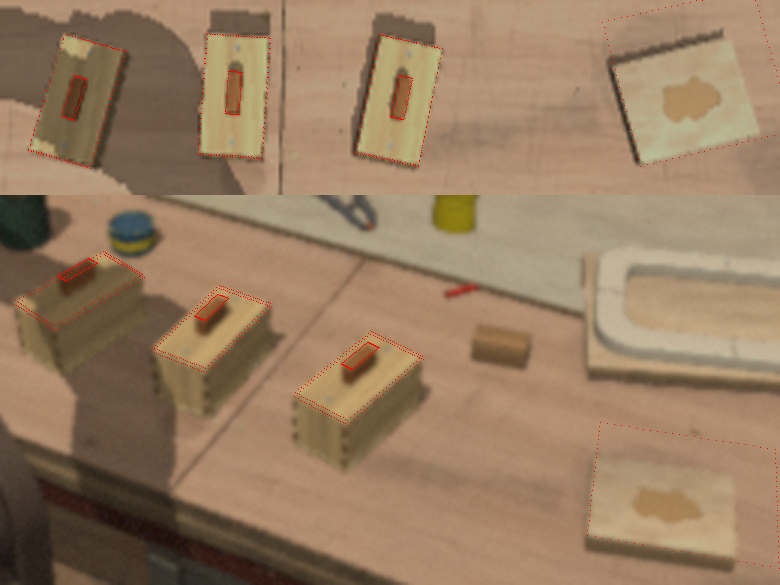

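The box fits sit well on the edges in both views: a (497,237,-15°), b (505,73,-3°), c (503.5,-101,-11.5°). The block's fit is off, so I'll redo it with free size. First, move above box_a.

```bash
R1='.28 -.41 -.09 0 0 .006 1; .5635 -.8135 -.18 0 0 .006 1; .5635 -.8135 -.18 0 0 .006 1' ; unset R1
python3 -m jog '.28 -.41 -.09 0 0 .006 1; .56 -.81 -.18 0 0 .006 1; .56 -.81 -.18 0 0 .006 1' 40
for i in 1 2 3 4; do python3 -m jog '.28 -.41 -.09 0 0 .006 1; .56 -.81 -.18 0 0 .006 1; .56 -.81 -.18 0 0 .006 1' | tail -1; done
python3 - <<'E'
from fit import *
s=robot.sense();R=cv2.Rodrigues(np.array(s["orientation"]))[0]
print(s["time"],s["position"].round(1) if hasattr(s["position"],"round") else s["position"],np.degrees(np.arctan2(R[1,1],R[0,1]))-90,s["wrist_force"])
im={c:cv2.imread(f"pics/{c}0.png")[:,:,::-1].copy() for c in("top","scene")}
T=np.array([[613,60],[728,33],[760,131],[640,163]])/3+[230,205]
S=np.array([[598,458],[735,475],[733,555],[588,537]])/3+[230,170-65]
for c,P in(("top",T),("scene",S)):
    W=np.array([ray(c,*p,23) for p in P]);print(c,W.mean(0).round(1),[np.linalg.norm(W[i]-W[i-1]).round() for i in range(4)])
G=grads(imgs=im)
for a,b in((161,171),(125,115),(115,125),(130,110),(120,120),(110,130)):
    p,f=fit(G,segs(a,b,23),510,-425,.25,20,.3);print(a,b,p.round(2),f)
E
```

```text
time: 1.0
position: [320.9, 492.8, 207.5]
orientation: [0.653, 3.071, -0.005]
wrist_force: [1.1, -0.8, -0.8]
gripper_width: 87.9
gripper_force: 0.0
gripper_force: 0.0
gripper_force: 0.0
gripper_force: 0.0
gripper_force: 0.0
2.2 [498.1 234.9 150.2] -15.336305622557433 [ 0.41239458 -0.0690424  -0.55088498]
top [ 516.1 -417.3   23. ] [np.float64(115.0), np.float64(131.0), np.float64(111.0), np.float64(136.0)]
scene [ 511.  -418.3   23. ] [np.float64(109.0), np.float64(131.0), np.float64(107.0), np.float64(130.0)]
161 171 [ 5.2128e+02 -4.3401e+02  2.6000e-01] -81.49760437011719
125 115 [ 5.1693e+02 -4.0632e+02  2.5000e-01] -145.6302490234375
115 125 [ 5.1282e+02 -4.1340e+02  2.7000e-01] -147.46347045898438
130 110 [ 4.9925e+02 -4.0814e+02  2.5000e-01] -136.02456665039062
120 120 [ 5.1747e+02 -4.0837e+02  2.6000e-01] -152.98744201660156
110 130 [ 5.1351e+02 -4.1589e+02  2.5000e-01] -170.38990783691406
```

The block is smaller than listed, about 110 x 130, centred near (514,-417). Now descend over box_a.

```bash
python3 -m jog '.018 -.018 -.3 0 0 0 1; .018 -.018 -.6 0 0 0 1;.018 -.018 -.6 0 0 0 1;.018 -.018 -.6 0 0 0 1'
python3 -m jog '0 0 -.3 0 0 0 1; 0 0 -.6 0 0 0 1; 0 0 -.96 0 0 0 1; 0 0 -.96 0 0 0 1; 0 0 -.96 0 0 0 1'
python3 -m jog '0 0 0 0 0 0 .7; 0 0 0 0 0 0 .7; 0 0 0 0 0 0 .7; 0 0 0 0 0 0 .7;0 0 0 0 0 0 .7; 0 0 0 0 0 0 .7; 0 0 0 0 0 0 .7'
```

```text
time: 2.6
position: [496.7, 238.8, 103.0]
orientation: [-0.408, -3.114, -0.0]
wrist_force: [1.4, -0.6, 0.2]
gripper_width: 87.6
gripper_force: 0.0
time: 3.1
position: [497.6, 238.2, 27.0]
orientation: [0.409, 3.115, 0.001]
wrist_force: [0.7, -0.7, -0.2]
gripper_width: 87.6
gripper_force: 0.0
time: 3.8
position: [498.1, 238.1, 27.2]
orientation: [0.409, 3.113, 0.003]
wrist_force: [-0.7, -0.4, 7.1]
gripper_width: 68.0
gripper_force: 39.8
```

```bash
python3 -m jog '0 0 .08 0 0 0 .5; 0 0 .16 0 0 0 .5; 0 0 .25 0 0 0 .5; 0 0 .25 0 0 0 .5; 0 0 .25 0 0 0 .5; 0 0 .25 0 0 0 .5; 0 0 .25 0 0 0 .5; 0 0 .25 0 0 0 .5'; python3 -m jog '0 0 0 0 0 0 .5; 0 0 0 0 0 0 .5' | grep wrist; python3 -m jog '0 0 0 0 0 0 .5; 0 0 0 0 0 0 .5'
```

```text
time: 4.6
position: [497.0, 237.3, 45.6]
orientation: [-0.409, -3.114, 0.0]
wrist_force: [-0.3, 0.0, -3.5]
gripper_width: 68.1
gripper_force: 39.8
wrist_force: [-0.1, -0.3, -3.0]
time: 5.0
position: [497.2, 237.4, 45.9]
orientation: [0.409, 3.115, 0.0]
wrist_force: [-0.4, -0.8, -3.3]
gripper_width: 68.1
gripper_force: 39.8
```

Box_a weighs about 3.2 N, so it is light. Set it back, then go on to box_b.

```bash
python3 -m jog '0 0 -.08 0 0 0 .5; 0 0 -.16 0 0 0 .5; 0 0 -.22 0 0 0 .5; 0 0 -.25 0 0 0 .5; 0 0 -.25 0 0 0 .5; 0 0 -.25 0 0 0 .5; 0 0 -.25 0 0 0 1; 0 0 -.25 0 0 0 1; 0 0 -.25 0 0 0 1; 0 0 -.25 0 0 0 1; 0 0 -.25 0 0 0 1'
python3 -m jog '0 0 .3 0 0 0 1; 0 0 .62 0 0 0 1'|grep pos
python3 -m jog '0 0 .3 0 0 0 1; 0 0 .62 0 0 0 1;0 0 .62 0 0 0 1'
for i in 1 2 3; do python3 -m jog '.02 -.34 0 0 0 .006 1; .033 -.685 0 0 0 .0113 1; .033 -.685 0 0 0 .0113 1'|grep -E "pos|ori"; done
python3 -m jog '0 0 0 0 0 0 1;0 0 0 0 0 0 1'
```

```text
time: 6.1
position: [497.2, 237.4, 25.7]
orientation: [-0.409, -3.115, 0.0]
wrist_force: [0.5, 0.3, -0.4]
gripper_width: 87.7
gripper_force: 0.0
position: [496.5, 237.0, 75.1]
time: 6.6
position: [499.1, 238.3, 128.3]
orientation: [0.409, 3.11, 0.006]
wrist_force: [0.7, -0.1, -0.4]
gripper_width: 87.9
gripper_force: 0.0
position: [499.8, 178.3, 124.3]
orientation: [-0.304, -3.126, 0.004]
position: [502.4, 124.2, 124.4]
orientation: [-0.193, -3.135, 0.003]
position: [505.1, 70.1, 124.6]
orientation: [-0.082, -3.14, 0.002]
time: 7.7
position: [505.0, 74.6, 124.8]
orientation: [-0.074, -3.14, -0.001]
wrist_force: [0.5, -0.0, 1.2]
gripper_width: 88.0
gripper_force: 0.0
```

```bash
python3 -m jog '0 0 -.3 0 0 0 1; 0 0 -.62 0 0 0 1; 0 0 -.62 0 0 0 1; 0 0 -.62 0 0 0 1' |grep -E "pos|wri"
python3 -m jog '0 0 -.3 0 0 0 1; 0 0 -.62 0 0 0 1; 0 0 -.62 0 0 0 1; 0 0 -.62 0 0 0 1; 0 0 -.62 0 0 0 .6; 0 0 -.62 0 0 0 .6;0 0 -.62 0 0 0 .6;0 0 -.62 0 0 0 .6;0 0 -.62 0 0 0 .6; 0 0 -.62 0 0 0 .6'
python3 -m jog '0 0 .08 0 0 0 .5; 0 0 .16 0 0 0 .5; 0 0 .25 0 0 0 .5; 0 0 .25 0 0 0 .5; 0 0 .25 0 0 0 .5; 0 0 .25 0 0 0 .5; 0 0 .25 0 0 0 .5; 0 0 .25 0 0 0 .5'; python3 -m jog '0 0 0 0 0 0 .5; 0 0 0 0 0 0 .5' | grep wrist; python3 -m jog '0 0 0 0 0 0 .5; 0 0 0 0 0 0 .5'
```

```text
position: [504.9, 73.9, 75.5]
wrist_force: [-0.3, -0.0, 0.3]
time: 9.1
position: [505.8, 73.2, 26.9]
orientation: [0.076, 3.139, 0.001]
wrist_force: [-0.5, -0.2, 8.1]
gripper_width: 67.7
gripper_force: 40.0
time: 9.9
position: [505.0, 73.0, 45.6]
orientation: [-0.076, -3.14, 0.0]
wrist_force: [0.2, 0.2, -3.1]
gripper_width: 67.6
gripper_force: 39.9
wrist_force: [0.4, 0.9, -1.6]
time: 10.3
position: [505.1, 73.0, 45.8]
orientation: [0.076, 3.141, 0.0]
wrist_force: [-0.4, -0.0, -2.2]
gripper_width: 68.0
gripper_force: 39.9
```

Box_b is light too, about 2.3 N. Set it back and go on to box_c.

```bash
python3 -m jog '0 0 -.08 0 0 0 .5; 0 0 -.16 0 0 0 .5; 0 0 -.22 0 0 0 .5; 0 0 -.25 0 0 0 .5; 0 0 -.25 0 0 0 .5; 0 0 -.25 0 0 0 .5; 0 0 -.25 0 0 0 1; 0 0 -.25 0 0 0 1; 0 0 -.25 0 0 0 1; 0 0 -.25 0 0 0 1; 0 0 -.25 0 0 0 1'|grep -E "pos|wid"
python3 -m jog '0 0 .3 0 0 0 1; 0 0 .62 0 0 0 1'|grep pos
python3 -m jog '0 0 .3 0 0 0 1; 0 0 .62 0 0 0 1;0 0 .62 0 0 0 1'|grep pos
for i in 1 2 3; do python3 -m jog '-.004 -.36 0 0 0 -.004 1; -.007 -.724 0 0 0 -.008 1; -.007 -.724 0 0 0 -.008 1'|grep -E "pos|ori"; done
python3 -m jog '0 0 0 0 0 0 1;0 0 0 0 0 0 1'
python3 -m jog '0 0 -.3 0 0 0 1; 0 0 -.62 0 0 0 1; 0 0 -.62 0 0 0 1; 0 0 -.62 0 0 0 1' |grep -E "pos|wri"
python3 -m jog '0 0 -.3 0 0 0 1; 0 0 -.62 0 0 0 1; 0 0 -.62 0 0 0 1; 0 0 -.62 0 0 0 1; 0 0 -.62 0 0 0 .6; 0 0 -.62 0 0 0 .6;0 0 -.62 0 0 0 .6;0 0 -.62 0 0 0 .6;0 0 -.62 0 0 0 .6; 0 0 -.62 0 0 0 .6'
python3 -m jog '0 0 .08 0 0 0 .5; 0 0 .16 0 0 0 .5; 0 0 .25 0 0 0 .5; 0 0 .25 0 0 0 .5; 0 0 .25 0 0 0 .5; 0 0 .25 0 0 0 .5; 0 0 .25 0 0 0 .5; 0 0 .25 0 0 0 .5'; python3 -m jog '0 0 0 0 0 0 .5; 0 0 0 0 0 0 .5' | grep wrist; python3 -m jog '0 0 0 0 0 0 .5; 0 0 0 0 0 0 .5'
```

```text
position: [505.1, 73.0, 25.7]
gripper_width: 87.7
position: [504.3, 72.8, 75.2]
position: [507.1, 73.4, 128.1]
position: [503.9, 10.9, 124.3]
orientation: [-0.164, -3.136, 0.003]
position: [503.4, -46.3, 124.3]
orientation: [-0.242, -3.131, 0.003]
position: [503.0, -103.6, 124.5]
orientation: [-0.319, -3.125, 0.002]
time: 13.0
position: [503.5, -99.0, 124.6]
orientation: [-0.309, -3.126, -0.001]
wrist_force: [0.4, 0.0, 0.4]
gripper_width: 87.8
gripper_force: 0.0
position: [503.3, -99.8, 75.5]
wrist_force: [-0.0, -0.0, 0.0]
time: 14.4
position: [504.2, -100.6, 26.9]
orientation: [0.312, 3.124, 0.001]
wrist_force: [-0.9, 1.7, 6.7]
gripper_width: 67.7
gripper_force: 40.0
time: 15.2
position: [503.2, -100.7, 45.6]
orientation: [-0.312, -3.126, 0.0]
wrist_force: [-0.2, -0.6, -8.6]
gripper_width: 67.6
gripper_force: 40.0
wrist_force: [0.4, 0.5, -7.7]
time: 15.6
position: [503.4, -100.8, 45.8]
orientation: [-0.312, -3.126, -0.0]
wrist_force: [0.1, 0.3, -8.4]
gripper_width: 67.9
gripper_force: 40.0
```

Box_c weighs about 8.2 N, so it is the heavy one. Set it back, then take its lid by the bar.

```bash
python3 -m jog '0 0 -.08 0 0 0 .5; 0 0 -.16 0 0 0 .5; 0 0 -.22 0 0 0 .5; 0 0 -.25 0 0 0 .5; 0 0 -.25 0 0 0 .5; 0 0 -.25 0 0 0 .5; 0 0 -.25 0 0 0 1; 0 0 -.25 0 0 0 1; 0 0 -.25 0 0 0 1; 0 0 -.25 0 0 0 1; 0 0 -.25 0 0 0 1'|grep -E "pos|wid"
python3 -m jog '0 0 .3 0 0 0 1; 0 0 .64 0 0 0 1; 0 0 .64 0 0 0 1;0 0 .64 0 0 0 1;0 0 .64 0 0 0 1'
python3 -m jog '0 0 0 0 0 0 .05;0 0 0 0 0 0 .05;0 0 0 0 0 0 .05;0 0 0 0 0 0 .05;0 0 0 0 0 0 .05;0 0 0 0 0 0 .05;0 0 0 0 0 0 .05;0 0 0 0 0 0 .05;0 0 0 0 0 0 .05;0 0 0 0 0 0 .05;0 0 0 0 0 0 .05;0 0 0 0 0 0 .05' 20
python3 -m jog '0 0 .1 0 0 0 .05;0 0 .2 0 0 0 .05;0 0 .3 0 0 0 .05;0 0 .5 0 0 0 .05;0 0 .875 0 0 0 .05;0 0 .875 0 0 0 .05;0 0 .875 0 0 0 .05'
python3 - <<'E'
from h import *
a=robot.grab_frame("top")[195:275,290:420,::-1];b=robot.grab_frame("scene")[160:290,270:400,::-1]
cv2.imwrite("pics/lid.png",np.vstack([cv2.resize(x,None,fx=3,fy=3) for x in(a,b)][:1]+[cv2.resize(b,(390,350))]))
E
```

```text
position: [503.6, -100.8, 25.8]
gripper_width: 87.7
time: 17.2
position: [502.9, -100.6, 76.3]
orientation: [-0.312, -3.125, -0.0]
wrist_force: [0.0, -0.1, -0.2]
gripper_width: 88.0
gripper_force: 0.0
time: 18.4
position: [503.5, -100.7, 77.1]
orientation: [0.312, 3.126, 0.0]
wrist_force: [-0.3, -0.5, 0.0]
gripper_width: 13.9
gripper_force: 20.0
time: 19.1
position: [503.9, -100.8, 148.0]
orientation: [0.312, 3.124, 0.0]
wrist_force: [-1.3, -0.0, -0.9]
gripper_width: 13.8
gripper_force: 20.0
```

View pics/lid.png

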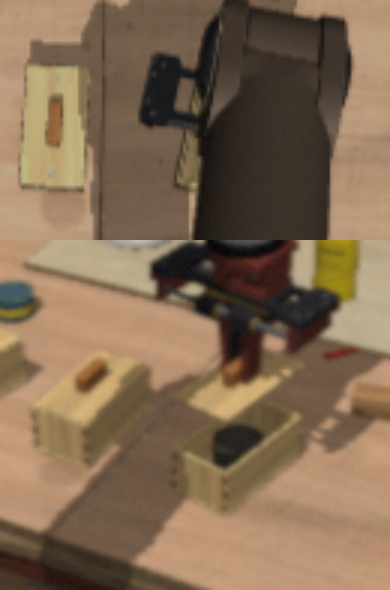

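The lid is held level and box_c stands open with its dark tin inside. Carry the lid to the free bench at about (690,60).

```bash
for i in 1 2 3; do python3 -m jog '.39 .33 0 0 0 0 .05;.7775 .67 0 0 0 0 .05;.7775 .67 0 0 0 0 .05'|grep pos; done
python3 -m jog '0 0 -.2 0 0 0 .05;0 0 -.5 0 0 0 .05;0 0 -.8 0 0 0 .05;0 0 -.8 0 0 0 .05;0 0 -.8 0 0 0 .05'
python3 -m jog '0 0 -.25 0 0 0 .05;0 0 -.5 0 0 0 .05;0 0 -.65 0 0 0 .05;0 0 -.75 0 0 0 .05;0 0 -.8 0 0 0 .05;0 0 -.825 0 0 0 .05;0 0 -.825 0 0 0 .05;0 0 -.825 0 0 0 .05'
```

```text
position: [568.4, -42.0, 145.8]
position: [629.9, 11.7, 145.4]
position: [691.4, 65.1, 145.0]
time: 20.6
position: [688.8, 58.4, 82.2]
orientation: [-0.314, -3.124, 0.002]
wrist_force: [0.5, -0.4, -1.2]
gripper_width: 13.8
gripper_force: 20.0
time: 21.4
position: [690.4, 60.1, 17.7]
orientation: [0.312, 3.125, 0.0]
wrist_force: [0.4, -0.6, -0.4]
gripper_width: 13.9
gripper_force: 20.0
```

```bash
python3 -m jog '0 0 -.015 0 0 0 .05;0 0 -.015 0 0 0 .05;0 0 -.015 0 0 0 .05'; python3 -m jog '0 0 0 0 0 0 .5;0 0 0 0 0 0 .5;0 0 0 0 0 0 .5;0 0 0 0 0 0 .5;0 0 0 0 0 0 .5;0 0 0 0 0 0 .5'
python3 -m jog '0 0 .2 0 0 0 .6;0 0 .5 0 0 0 .8;0 0 .9 0 0 0 1;0 0 .9 0 0 0 1'
python3 -m jog '0 0 .4 0 0 0 1; 0 0 .8 0 0 0 1;0 0 .8 0 0 0 1'
for i in 1 2; do python3 -m jog '-.2 .5 0 0 0 0 1;-.3 .95 0 0 0 0 1;-.3 .95 0 0 0 0 1'; done
python3 - <<'E'
from fit import *
fr={c:robot.grab_frame(c) for c in("top","scene")}
cv2.imwrite("pics/open.png",np.hstack([cv2.resize(fr["top"][140:275,225:400,::-1],(525,405)),cv2.resize(fr["scene"][150:285,300:390,::-1],(270,405))]))
for c in("top","scene"): cv2.imwrite(f"pics/{c}1.png",fr[c][:,:,::-1])
for cams in(("top","scene"),("top",)):
    G=grads(cams,fr)
    for n,S,x,y in(("box c",segs(128,68,66)+segs(120,60,66),503,-101),("lid",lidsegs(0),690,60),("b",boxsegs(),505,73),("a",boxsegs(),497,237)):
        p,f=fit(G,S,x,y,-.2,20,.3);print(cams,n,p[:2].round(1),np.degrees(p[2]).round(1),f)
E
```

```text
time: 21.7
position: [690.3, 60.1, 16.2]
orientation: [0.312, 3.125, 0.0]
wrist_force: [-0.1, 0.0, 0.4]
gripper_width: 14.0
gripper_force: 20.0
time: 22.3
position: [690.0, 60.0, 15.8]
orientation: [-0.312, -3.126, -0.0]
wrist_force: [-0.0, -0.1, -0.1]
gripper_width: 44.2
gripper_force: 0.0
time: 22.7
position: [693.3, 60.2, 94.1]
orientation: [0.312, 3.118, 0.003]
wrist_force: [1.0, 0.5, 0.6]
gripper_width: 72.7
gripper_force: 0.0
time: 23.0
position: [692.7, 60.1, 157.7]
orientation: [0.312, 3.118, 0.003]
wrist_force: [0.9, 0.3, 0.4]
gripper_width: 87.6
gripper_force: 0.0
time: 23.3
position: [663.9, 143.9, 151.7]
orientation: [-0.3, -3.125, -0.007]
wrist_force: [-0.6, 0.6, 0.0]
gripper_width: 87.8
gripper_force: 0.0
time: 23.6
position: [639.5, 219.4, 151.5]
orientation: [-0.299, -3.125, -0.006]
wrist_force: [-0.4, 0.4, -0.0]
gripper_width: 87.9
gripper_force: 0.0
('top', 'scene') box c [495.  -99.9] -12.0 -186.66537475585938
('top', 'scene') lid [687.7  59.8] -10.6 -170.62271118164062
('top', 'scene') b [504.1  71.8] -4.9 -140.03050231933594
('top', 'scene') a [494.2 234.7] -20.5 -139.27853393554688
('top',) box c [493.3 -99.2] -12.1 -107.50897216796875
('top',) lid [687.6  59.5] -10.7 -90.48771667480469
('top',) b [505.1  71.5] -4.2 -81.68157196044922
('top',) a [479.8 225.3] -28.6 -47.70436096191406
```

View pics/open.png

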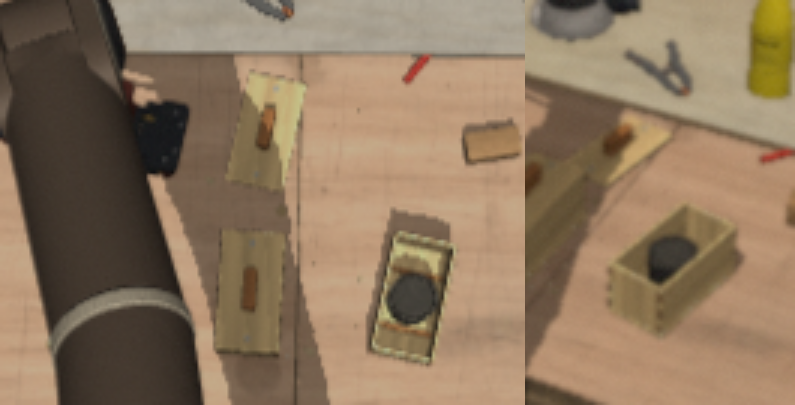

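The lid lies flat and right way up on the bare bench, around (313,183) in the full image. The tin shows in the open box near (362,240). Next I segment the tin in both views and check joint 7.

```bash
python3 - <<'E'
from fit import *
s=robot.sense();print(np.round(s["q"],2),s["position"],s["time"])
for c,(u0,v0,u1,v1) in(("top",(347,220,377,262)),("scene",(325,215,375,262))):
    im=cv2.imread(f"pics/{c}1.png");g=im[v0:v1,u0:u1].max(2);m=(g<80).astype(np.uint8)
    n,l,st,ce=cv2.connectedComponentsWithStats(m);k=1+st[1:,4].argmax();u,v=ce[k]+[u0,v0];print(c,st[k],u,v,ray(c,u,v,55).round(1))
    th=np.linspace(0,2*np.pi,60);G=grads((c,),{c:im})
    from scipy.optimize import differential_evolution as D
    f=lambda p:-cv2.remap(G[c],proj(c,np.c_[p[0]+26.5*np.cos(th),p[1]+26.5*np.sin(th),0*th+55]).astype(np.float32)[None],None,cv2.INTER_LINEAR).mean()
    o=D(f,[(485,520),(-120,-80)],seed=1);print(o.x,o.fun)
im={c:cv2.imread(f"pics/{c}1.png")[:,:,::-1].copy() for c in("top","scene")};G=grads(imgs=im)
for S in(segs(128,68,66),segs(120,60,66)):print(fit(G,S,503,-101,-.2,15,.1))
E
```

```text
[-0.48  0.56  0.13  1.54 -0.08  1.05  1.05] [641.56297609 212.96363104 151.67537685] 23.7
top [  7   3  22  36 263] 363.6539923954373 239.14448669201522 [ 500.9 -105.4   55. ]
[ 501.27362815 -101.16822925] -113.9406509399414
scene [ 16  14  16  16 175] 347.19428571428574 235.29142857142858 [491.8 -99.   55. ]
[501.7667877 -97.6991177] -107.5543441772461
(array([ 4.97191284e+02, -1.00653506e+02, -2.01299897e-01]), np.float64(-188.76693725585938))
(array([ 5.02781460e+02, -1.02793268e+02, -2.60136757e-01]), np.float64(-197.7003173828125))
```

Tin centre is about (501.5,-100). Go above it, turned -90° so the fingers straddle its own-x sides.

```bash
for i in 1 2 3 4; do python3 -m jog '-.146 -.325 0 0 0 -.0208 .8;-.292 -.65 0 0 0 -.0416 .8;-.439 -.976 0 0 0 -.0625 .8;-.439 -.976 0 0 0 -.0625 .8' 30 |grep -E "pos|ori"; done; python3 -m jog '0 0 -.2 0 0 0 .8;0 0 -.4 0 0 0 .8;0 0 -.6 0 0 0 .8;0 0 -.6 0 0 0 .8;0 0 -.6 0 0 0 .8;0 0 -.6 0 0 0 .8'
python3 - <<'E'
from h import *
s=robot.sense();R=cv2.Rodrigues(np.array(s["orientation"]))[0];print(np.degrees(np.arctan2(R[1,1],R[0,1]))-90,R[2,2],np.round(s["q"],2))
E
```

```text
position: [606.4, 127.0, 152.2]
orientation: [0.933, 2.999, -0.005]
position: [571.0, 50.5, 152.2]
orientation: [1.497, 2.761, -0.003]
position: [535.8, -26.3, 152.2]
orientation: [2.004, 2.418, -0.002]
position: [500.8, -103.5, 152.2]
orientation: [2.435, 1.983, -0.001]
time: 25.9
position: [502.4, -100.0, 104.6]
orientation: [2.429, 1.991, 0.001]
wrist_force: [0.0, -0.2, -0.0]
gripper_width: 70.3
gripper_force: 0.0
-101.31068816898383 -0.9999992755352343 [-0.33  0.4   0.54  2.02 -0.28  0.8   0.18]
```

```bash
python3 -m jog '-.008 0 -.2 0 0 0 .8;-.008 0 -.4 0 0 0 .8;-.008 0 -.6 0 0 0 .8;-.008 0 -.6 0 0 0 .8;-.008 0 -.6 0 0 0 .8'
python3 -m jog '0 0 -.15 0 0 0 .8;0 0 -.3 0 0 0 .8;0 0 -.44 0 0 0 .8;0 0 -.44 0 0 0 .8;0 0 -.44 0 0 0 .8'
python3 -m jog '0 0 0 0 0 0 .5;0 0 0 0 0 0 .5;0 0 0 0 0 0 .5;0 0 0 0 0 0 .5;0 0 0 0 0 0 .5;0 0 0 0 0 0 .5'
python3 -m jog '0 0 .1 0 0 0 .5;0 0 .2 0 0 0 .5;0 0 .35 0 0 0 .5;0 0 .5 0 0 0 .5;0 0 .5 0 0 0 .5;0 0 .5 0 0 0 .5;0 0 .5 0 0 0 .5'
```

```text
time: 26.4
position: [501.4, -100.4, 56.6]
orientation: [2.431, 1.99, 0.001]
wrist_force: [-0.0, 0.4, 1.0]
gripper_width: 69.9
gripper_force: 0.0
time: 26.9
position: [500.5, -100.5, 20.2]
orientation: [-2.431, -1.989, 0.002]
wrist_force: [-0.4, -1.2, 0.8]
gripper_width: 70.3
gripper_force: 0.0
time: 27.5
position: [501.6, -100.4, 21.1]
orientation: [2.43, 1.989, 0.002]
wrist_force: [2.0, 1.1, 3.5]
gripper_width: 52.3
gripper_force: 30.0
time: 28.2
position: [500.6, -100.1, 60.4]
orientation: [-2.431, -1.99, 0.0]
wrist_force: [-0.2, -0.3, -4.8]
gripper_width: 51.9
gripper_force: 30.0
```

The tin is held. Raise it and carry it to the block.

```bash
python3 -m jog '0 0 .3 0 0 0 .5;0 0 .6 0 0 0 .5;0 0 .9 0 0 0 .5;0 0 .9 0 0 0 .5'|grep pos
for i in 1 2 3 4; do python3 -m jog '.013 -.33 0 0 0 0 .5;.026 -.66 0 0 0 0 .5;.04 -.99 0 0 0 0 .5'|grep pos; done
python3 -m jog '0 0 -.2 0 0 0 .5;0 0 -.4 0 0 0 .5;0 0 -.6 0 0 0 .5;0 0 -.8 0 0 0 .5;0 0 -.8 0 0 0 .5;0 0 -.8 0 0 0 .5;0 0 -.8 0 0 0 .5'
python3 - <<'E'
from h import *
fr={c:robot.grab_frame(c) for c in("top","scene")}
cv2.imwrite("pics/blk.png",np.hstack([cv2.resize(fr["top"][180:290,390:510,::-1],(480,440)),cv2.resize(fr["scene"][190:300,410:490,::-1],(320,440))]))
E
```

```text
position: [502.4, -100.7, 134.7]
position: [503.4, -179.8, 131.0]
position: [506.5, -259.2, 130.6]
position: [509.7, -338.3, 130.3]
position: [513.0, -417.4, 130.0]
time: 30.5
position: [514.3, -417.3, 69.4]
orientation: [2.43, 1.989, 0.0]
wrist_force: [-0.8, -0.6, -5.3]
gripper_width: 51.4
gripper_force: 30.0
```

View pics/blk.png

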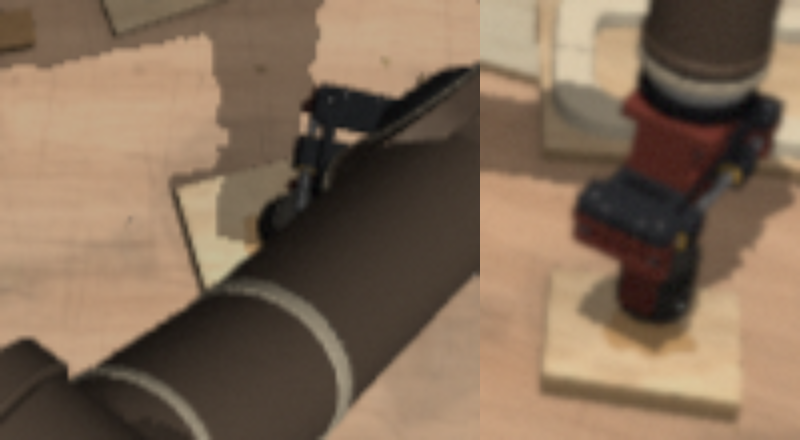

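The tin hangs over the middle of the block. Lower it slowly and feel for contact.

```bash
python3 -m jog '0 0 -.1 0 0 0 .5;0 0 -.2 0 0 0 .5;0 0 -.27 0 0 0 .5;0 0 -.32 0 0 0 .5;0 0 -.34 0 0 0 .5;0 0 -.34 0 0 0 .5;0 0 -.34 0 0 0 .5'|grep -E "pos|wri|wid"
for i in 1 2; do python3 -m jog '0 0 -.006 0 0 0 .5;0 0 -.012 0 0 0 .5;0 0 -.012 0 0 0 .5;0 0 -.012 0 0 0 .5'|grep -E "pos|wri"; done
```

```text
position: [513.8, -417.3, 41.6]
wrist_force: [-0.2, 1.0, -5.2]
gripper_width: 52.1
position: [513.8, -417.1, 40.6]
wrist_force: [0.1, 0.4, -5.1]
position: [513.7, -417.1, 39.5]
wrist_force: [-1.0, -0.1, -5.9]
```

```bash
for i in 1 2 3; do python3 -m jog '0 0 -.004 0 0 0 .5;0 0 -.008 0 0 0 .5;0 0 -.008 0 0 0 .5'|grep -E "pos|wri"; done
```

```text
position: [513.7, -417.0, 38.8]
wrist_force: [-0.6, 0.7, -6.2]
position: [513.7, -417.1, 38.2]
wrist_force: [0.3, -0.2, -4.9]
position: [513.7, -417.1, 38.2]
wrist_force: [-1.8, 1.6, 2.4]
```

Contact: the force has gone from -5 to +2 N. Release slowly and back off.

```bash
python3 -m jog '0 0 0 0 0 0 .62;0 0 0 0 0 0 .66;0 0 0 0 0 0 .72;0 0 0 0 0 0 .8;0 0 0 0 0 0 .8;0 0 0 0 0 0 .8'
python3 -m jog '0 0 .2 0 0 0 .8;0 0 .5 0 0 0 .8;0 0 .9 0 0 0 .8;0 0 .9 0 0 0 .8'|grep pos
python3 -m jog '0 0 .4 0 0 0 .8;0 0 .8 0 0 0 .8;0 0 .8 0 0 0 .8'|grep pos
for i in 1 2 3; do python3 -m jog '0 .4 0 0 0 0 .8;0 .9 .1 0 0 0 .8;0 .9 .1 0 0 0 .8'|grep -E "pos|time"; done
python3 -m jog '0 0 0 0 0 0 .8;0 0 0 0 0 0 .8;0 0 0 0 0 0 .8'|grep wri
python3 - <<'E'
from h import *
fr={c:robot.grab_frame(c) for c in("top","scene")}
cv2.imwrite("pics/end.png",np.vstack([cv2.resize(fr["top"][160:280,190:500,::-1],(775,300)),cv2.resize(fr["scene"][170:300,220:490,::-1],(620,300),)[:, :].copy() if 0 else cv2.resize(fr["scene"][170:300,220:490,::-1],(775,300))]))
E
```

```text
time: 33.6
position: [513.8, -417.1, 37.6]
orientation: [2.431, 1.99, -0.0]
wrist_force: [1.0, 0.4, 0.6]
gripper_width: 70.2
gripper_force: 0.0
position: [515.5, -419.4, 115.2]
position: [515.2, -419.1, 178.9]
time: 34.6
position: [515.3, -339.5, 181.9]
time: 34.9
position: [515.0, -267.8, 189.8]
time: 35.2
position: [514.8, -196.3, 197.9]
wrist_force: [0.3, -0.4, -0.1]
```

View pics/end.png

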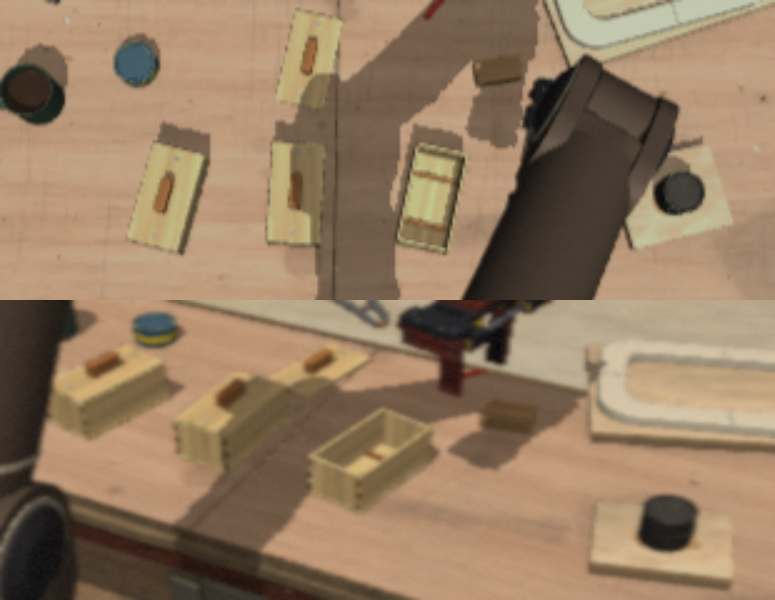

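The tin stands upright on the block, about (680,193) in the crop, and box_c is empty. The other two boxes are shut in place, the lid is flat, and the bystanders haven't moved.

```bash
python3 -c "
from workcell import robot
print(robot.sign_off())"
```

```text
the job is handed in; nothing more can be done
None
```

Job handed in: box_c was the heavy one (about 8.2 N against 2–3 N for the other two), its lid lies flat and right way up on the free bench, its tin stands on the block, boxes a and b are still shut where they stood, and the mug, wax tin and offcut were not touched.

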